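Face up a counter display: slide the candlestick into its row

TASK

The candlestick standing back from the other two on the counter display belongs in the gap between them. Push it low, on its foot only, so that it slides upright into line, midway between the two and with its foot up against the front rail; do not lift it, tip it or touch its stem or candle. Leave the other candlesticks, the lantern and the snow globe as they stand.

Things in the scene. Friction and masses are not known exactly. Their poses are not given: they have to be found in the camera images.
- candlestick: the one to push: dark turned wood with an ivory candle, loose, 0.18 to 0.36 kg, 270 mm tall; like its neighbours, but standing back from their row, nearer the robot. Origin: centre of its underside, z up; round about z. Its foot is 68 mm in diameter with an upright edge from 0 to 20 mm height, then narrows to 24 mm diameter at 46 mm, where the stem begins. Pushed above about 45 mm it may tip
- candlestick_top: stem and candle of that candlestick, fixed on its foot, not to be touched. Origin and axes as candlestick; it runs from 46 to 270 mm above the underside: stem 18 to 32 mm in diameter, drip pan 42 mm in diameter at 146 to 151 mm, candle cup 30 mm, candle 22 mm in diameter
- left_neighbour: an identical candlestick in the row, at the display's +y side, loose; origin at the centre of its underside. Leave it
- right_neighbour: an identical candlestick in the row, at the display's -y side, loose; origin at the centre of its underside. Leave it
- display: a light wood board fixed on the counter, 280 (x) by 380 (y) by 18 mm; origin: centre of its underside, +x away from the robot, z up. The candlesticks stand on its top, z = 18 mm. Along its far (+x) edge runs the front rail, 12 mm high above the top and 10 mm thick, inner face at x = 130 mm; returns of that height run back from the rail's ends 120 mm along the sides. The near edge is open
- gap (a point): the place in the row for the candlestick's origin: on the board's top, midway between the two neighbours (which stand 115 mm to each side), where its foot touches the rail (display x = 96 mm, y = 0, z = 18 mm); axes as the display's
- snow_globe: a glass ball 80 mm in diameter on a wooden base 84 mm in diameter, 102 mm tall in all, loose, standing on the counter beside the display; origin at the centre of its underside. Leave it
- lantern: a grey metal and glass candle lantern, 94 mm square (up to 102 mm under the roof), 212 mm tall with its ring, loose, standing on the counter on the display's other side; origin at the centre of its underside. Leave it

How it is judged (in metres and radians):
At the end, for the whole second after the job is handed in: The candlestick stands still and upright on the board with its foot within 6 mm of the rail and its axis within 12 mm of the middle between its neighbours; the neighbours, snow globe and lantern are upright within 8 mm of where they began (x of candlestick in the frame of gap between -0.006 and 0.004 m and y of candlestick in the frame of gap between -0.012 and 0.012 m and z of candlestick in the frame of gap below 0.003 m and angle between candlestick's own z axis and vertical below 0.03 rad and linear speed of candlestick below 0.01 m/s and angular speed of candlestick below 0.1 rad/s and distance of each of left_neighbour, right_neighbour, snow_globe, lantern from where it was at the start of the episode below 0.008 m and angle between each of left_neighbour, right_neighbour, snow_globe, lantern's own z axis and vertical below 0.05 rad); the robot touches nothing.
It fails at once if the candlestick was tipped (leaned more than 0.2 rad) (angle between candlestick's own z axis and vertical above 0.2 rad).
It fails at once if the candlestick was lifted (its underside more than 10 mm above the board) (z of candlestick in the frame of gap above 0.01 m).
It fails at once if the stem or candle was touched (more than 0.5 N) instead of the foot (contact force between any of the fingers, the arm and candlestick_top above 0.5 N).
It fails at once if another candlestick was disturbed (moved more than 8 mm) (distance of any of left_neighbour, right_neighbour from where it was at the start of the episode above 0.008 m).
It fails at once if the snow globe or the lantern was disturbed (moved more than 8 mm) (distance of any of snow_globe, lantern from where it was at the start of the episode above 0.008 m).
It also fails if it takes over 45 s, if anything falls off the work surface, if the arm or the gripper's body presses on something with over 40 N, if the wrist force passes 120 N, or if a joint passes its speed limit or range.

ROBOT

A 6-joint arm with a two-finger parallel gripper is mounted at the origin on the work surface. World frame = base frame: x ahead of the robot, y to its left, z up, the work surface at z = 0. Lengths are in m, angles in degrees, forces in N, time in s.
With the tool pointing down it reaches from about 0.35 to 0.875 m from the base axis. Payload 4.2 kg.
Tool frame: the origin (TCP) lies at the centre of the arm's flange, where the gripper is bolted on; the fingertips stand 182 mm ahead of it and the grasp point (between the pads) lies 164 mm ahead of it (r.nose_length is the distance from the TCP to the fingertips, in m); z points along the fingers, y is the line along which they close (so a half turn about z gives the same grasp; the last joint's range is limited). The gripper opens to 87 mm and grips with 3 to 60 N. Pads are 19 mm wide; open, the fingers measure 117 mm over their backs; the gripper's body (75 mm by 190 mm) begins 51 mm behind the grasp point.
Start: joints at [81.681, 22.042, 0.453, 0, -68.411, -14.817], TCP at [0.246, 0.575, 0.405] pointing down, gripper open.
Joint ranges: [-179.83, 179.83], [-69.29, 118.12], [-61.27, 80.66], [-181.25, 117.63], [-171.15, -9.14], [-177.46, 177.46]. Speed limits (degrees/s): [159.86, 159.86, 180, 180, 180, 180].

INTERFACE

Orientations are given as a 3x3 rotation matrix whose columns are the frame's x, y, z axes.
In Python, from station import r, vision gives the robot as it stands. The module is installed in compiled form; this text tells all that it offers.
- The arm moves only by the shell command python3 -m creep 'ROWS'. ROWS is JSON, a list of rows, each a list of 7 numbers: the opening, from -1 (shut) to 1 (fully open), then the shift along the tool's x, y, z in mm, then the turn, a rotation vector about the tool's x, y, z in degrees. A call has 1 to 8 rows; each row is the pose to reach, as a shift and turn from the pose commanded when the call began, along the tool's axes at that moment; what a row does not reach only later rows make up. A row lasts 1/12 s, in which the tool goes at most 41.7 mm and 7.16 degrees, less where a joint would pass 70% of its speed; a pose out of reach is approached as far as the arm can. A call with a gripper value outside its range is refused whole. The fingers move at their own pace and stop on an object; the grip force is fixed at half the most. Time passes only in rows, so rows that repeat a pose let the fingers close. It gives the time, the measured TCP pose, the force, the opening and the grip force at its end, in the units of the state.
- r.sense(): the state, without advancing time (a new reading comes with each control period).
- vision.capture(name): name is "scene" or "top" or "wrist"; returns (picture, depth): 384x512x3 uint8, red, green, blue; 384x512 float32, m along the optical axis (not along the pixel's ray), 0 where there is no reading.
- vision.camera_model(name): a dict with "vertical_fov" (degrees; the focal length in pixels is half the picture's height over the tangent of half this angle, whatever the lens; pixels are square), "cx", "cy" (the principal point, pixels), "extrinsics" (4x4, takes a point from camera to world coordinates); the wrist camera has in their place "mount" (4x4, takes a point from camera to tool coordinates, whose origin is the TCP and whose axes are the flange's). Camera axes: x right, y down, z forward; pixel columns grow to the right and rows downward; lengths in m; the calibration is good to about 2 mm. A picture is of the moment at which its call begins: read the wrist's pose just before it. camera_model takes no time and is no camera call.
- r.finish_job(): hands the job in; it is judged then, once.
Trained networks look in the newest picture that a camera, given by its name, has taken for a name from the list of things; names that differ only in an ending like _2 or _b are one class to them, and where a whole thing is asked for, a point or a joint stands for the part that bears it (a point fixed in the world has none). Each returns a list of dicts, best first, with "conf" (0 to 1); they miss things now and then, are a little off and sometimes report something else, mostly with a low value. They report only what shows in the picture. A call takes as long as a camera call.
- vision.find_in(camera, thing): "uv" ([column, row] in pixels, amid what is visible of it).
- vision.cut_out(camera, thing): "region" (384x512 bool, what is visible of it) and "uv" ([column, row] in pixels, amid what is visible of it).
The state is a dict: "time_s": time; "joints": joint angles; "joint_velocities": joint speeds; "effort": joint torques, N m; "tcp_pos": TCP position; "ee_rot": TCP orientation; "wrist_force": force on the tool from outside, world axes, zero at the start; "moment": the same for the moment, N m; "gripper_width": opening from 0.0 (shut) to 1.0 (fully open); "gripper_force": force on a finger pad.
Only numpy, scipy, OpenCV 4.12 (cv2) and the standard library are available. Lean on these libraries where they do the work, as an engineer would, in place of code of your own. Each camera call takes 0.05 s, during which the arm holds its last target. There are 200 camera calls.

## Working session

There is one attempt and no reset: what is moved stays moved. The work goes in short steps, Python scripts to look and compute and a shell command to move; the robot and the scene stay as the last step left them, time stands still between calls to the robot, and variables do not carry over. Pictures are saved under pics/ and viewed, at most 10 in all, crops included, and the job is handed in when it is done.

```bash
mkdir -p pics; cat > h.py <<'E'
import numpy as np, cv2
from station import r, vision
def cloud(name):
    s=r.sense(); pic,d=vision.capture(name); m=vision.camera_model(name)
    f=192/np.tan(np.radians(m["vertical_fov"])/2)
    v,u=np.mgrid[:384,:512]
    P=np.stack([(u-m["cx"])*d/f,(v-m["cy"])*d/f,d,np.ones_like(d)],-1)
    if "extrinsics" in m: T=np.array(m["extrinsics"])
    else:
        W=np.eye(4);W[:3,:3]=s["ee_rot"];W[:3,3]=s["tcp_pos"];T=W@np.array(m["mount"])
    return pic,d,(P@T.T)[...,:3]
E
python3 - <<'E'
from h import *
s=r.sense();print(s["time_s"],s["tcp_pos"],np.round(s["ee_rot"],3).tolist())
ims=[]
for c in ["scene","top"]:
    pic,d,P=cloud(c); np.savez(c+".npz",pic=pic,d=d,P=P)
    for t in ["candlestick","left_neighbour","right_neighbour","candlestick_top","display","snow_globe","lantern"]:
        for o in vision.cut_out(c,t)[:3]:
            m=o["region"]&(d>0); q=P[m]
            print(c,t,round(o["conf"],2),np.round(o["uv"]),np.round(np.median(q,0),3),np.round(np.percentile(q,[2,98],axis=0),3).tolist())
    ims.append(pic)
cv2.imwrite("pics/scene.png",ims[0][...,::-1]);cv2.imwrite("pics/top.png",ims[1][...,::-1])
E
```

```text
0.0 [0.24543875 0.57457605 0.40366145] [[0.92, -0.393, -0.001], [-0.393, -0.92, -0.002], [0.0, 0.002, -1.0]]
scene candlestick 0.55 [232. 149.] [ 0.5   -0.062  0.114] [[0.186, -0.124, -0.001], [0.524, -0.033, 0.281]]
scene left_neighbour 0.82 [288. 199.] [0.638 0.087 0.117] [[0.566, 0.059, 0.018], [0.662, 0.115, 0.283]]
scene left_neighbour 0.64 [180. 199.] [ 0.685 -0.134  0.118] [[0.59, -0.177, 0.018], [0.708, -0.108, 0.282]]
scene right_neighbour 0.76 [182. 200.] [ 0.685 -0.134  0.116] [[0.49, -0.211, 0.016], [0.708, -0.107, 0.282]]
scene candlestick_top 0.84 [230. 134.] [ 0.499 -0.061  0.183] [[0.489, -0.077, 0.07], [0.509, -0.048, 0.282]]
scene display 0.8 [237. 208.] [ 0.596 -0.035  0.017] [[0.42, -0.223, 0.003], [0.725, 0.152, 0.03]]
scene snow_globe 0.97 [423. 209.] [0.567 0.405 0.066] [[0.524, 0.376, 0.0], [0.584, 0.449, 0.1]]
scene lantern 0.66 [ 86. 170.] [ 0.606 -0.404  0.097] [[0.532, -0.465, 0.005], [0.619, -0.378, 0.179]]
top candlestick 0.65 [269. 216.] [ 0.487 -0.059  0.049] [[0.459, -0.095, 0.02], [0.521, -0.033, 0.288]]
top candlestick 0.64 [257. 197.] [ 0.551 -0.037  0.019] [[0.409, -0.231, 0.013], [0.698, 0.143, 0.031]]
top left_neighbour 0.9 [212. 172.] [0.619 0.081 0.054] [[0.597, 0.057, 0.019], [0.654, 0.12, 0.287]]
top right_neighbour 0.68 [298. 151.] [ 0.666 -0.132  0.059] [[0.642, -0.165, 0.027], [0.696, -0.106, 0.288]]
top candlestick_top 0.75 [270. 216.] [ 0.488 -0.061  0.175] [[0.47, -0.09, 0.044], [0.511, -0.045, 0.29]]
top display 0.96 [259. 198.] [ 0.552 -0.039  0.019] [[0.41, -0.232, 0.012], [0.701, 0.143, 0.032]]
top snow_globe 0.77 [ 96. 207.] [0.539 0.401 0.085] [[0.503, 0.376, -0.001], [0.58, 0.445, 0.104]]
top lantern 0.98 [401. 186.] [ 0.568 -0.405  0.145] [[0.525, -0.468, 0.005], [0.616, -0.378, 0.185]]
```

```bash
python3 - <<'E'
from h import *
from scipy.optimize import least_squares
S={c:np.load(c+".npz") for c in ["scene","top"]}
g={"c":(.488,-.06),"l":(.628,.088),"r":(.675,-.135)}
for c in S:
    P=S[c]["P"].reshape(-1,3)[S[c]["d"].ravel()>0]
    for k,x0 in g.items():
        near=np.hypot(*(P[:,:2]-x0).T)<.05
        for z0,z1,R in [(.022,.036,.034),(.19,.28,.011)]:
            q=P[near&(P[:,2]>z0)&(P[:,2]<z1)]
            if len(q)<8: print(c,k,z0,len(q));continue
            f=least_squares(lambda x:np.hypot(*(q[:,:2]-x).T)-R,x0,loss="soft_l1",f_scale=.002)
            print(c,k,z0,len(q),np.round(f.x,4),np.round(np.median(abs(f.fun)),4))
        q=P[near&(P[:,2]>.27)]
        print("   top centroid",len(q),np.round(q.mean(0),4))
# rail points top
P=S["top"]["P"].reshape(-1,3);q=P[(S["top"]["d"].ravel()>0)&(P[:,2]>.026)&(P[:,2]<.034)&(P[:,0]>.6)&(P[:,0]<.8)&(abs(P[:,1]+.03)<.22)]
print(len(q)); print(np.round(np.percentile(q,[1,50,99],axis=0),3))
cv2.imwrite("pics/both.png",np.hstack([S["scene"]["pic"][60:330,50:450],S["top"]["pic"][60:330,60:460]])[...,::-1])
E
```

```text
scene c 0.022 99 [ 0.4903 -0.0635] 0.0006
scene c 0.19 306 [ 0.4892 -0.064 ] 0.0008
   top centroid 73 [ 0.4958 -0.0622  0.2791]
scene l 0.022 206 [0.6352 0.0906] 0.0053
scene l 0.19 357 [0.6273 0.0868] 0.0007
   top centroid 95 [0.634  0.0871 0.2802]
scene r 0.022 212 [ 0.6825 -0.1381] 0.0051
scene r 0.19 382 [ 0.6745 -0.1387] 0.0006
   top centroid 97 [ 0.6804 -0.1362  0.2802]
top c 0.022 79 [ 0.4883 -0.0577] 0.0064
top c 0.19 24 [ 0.4907 -0.0639] 0.0006
   top centroid 54 [ 0.4891 -0.0624  0.2842]
top l 0.022 93 [0.6349 0.085 ] 0.0049
top l 0.19 59 [0.6289 0.0881] 0.0005
   top centroid 53 [0.6264 0.0862 0.2847]
top r 0.022 121 [ 0.6782 -0.1323] 0.0055
top r 0.19 72 [ 0.6759 -0.1384] 0.0004
   top centroid 57 [ 0.6733 -0.1366  0.2838]
507
[[ 0.604 -0.221  0.026]
 [ 0.682 -0.039  0.03 ]
 [ 0.73   0.165  0.034]]
```

View pics/both.png

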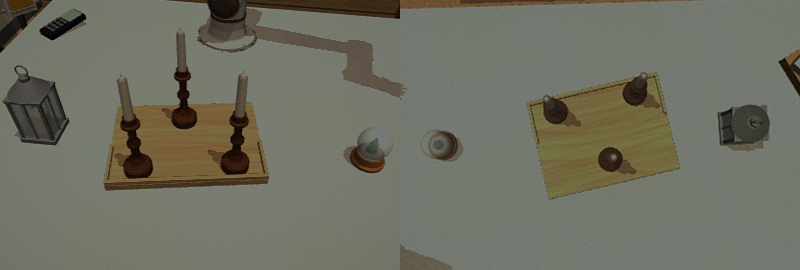

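```bash
cat >> h.py <<'E'
from scipy.spatial.transform import Rotation as Ro
def goal(tcp=None,tip=None,yaw=12,tilt=40):
    s=r.sense(); Rc=np.array(s["ee_rot"]); a,b=np.radians([yaw,tilt])
    z=np.array([np.cos(a)*np.sin(b),np.sin(a)*np.sin(b),-np.cos(b)]); y=np.array([np.sin(a),-np.cos(a),0])
    Rg=np.c_[np.cross(y,z),y,z]
    p=np.array(tcp) if tcp is not None else np.array(tip)-r.nose_length*z
    print("goal tcp",p.round(3),"shift mm",np.round((p-s["tcp_pos"])@Rc*1000,1),"turn",np.round(Ro.from_matrix(Rc.T@Rg).as_rotvec(degrees=True),1))
E
python3 - <<'E'
from h import *
goal(tcp=(.31,.33,.5),yaw=12,tilt=0)
goal(tcp=(.31,.33,.5),yaw=12,tilt=35)
E
```

```text
goal tcp [0.31 0.33 0.5 ] shift mm [155.4 199.7 -95.2] turn [ -0.    0.  -35.1]
goal tcp [0.31 0.33 0.5 ] shift mm [155.4 199.7 -95.2] turn [ 10.7  33.9 -34. ]
```

```bash
python3 -m creep '[[0.15,155,200,-95,0,0,-35],[0.15,155,200,-95,0,0,-35],[0.15,155,200,-95,0,0,-35],[0.15,155,200,-95,0,0,-35],[0.15,155,200,-95,0,0,-35],[0.15,155,200,-95,0,0,-35],[0.15,155,200,-95,0,0,-35],[0.15,155,200,-95,0,0,-35]]'; python3 - <<'E'
from h import *
goal(tcp=(.34,.0,.47),tilt=30)
E
```

```text
time_s: 1.47
tcp_pos: [0.3099, 0.3263, 0.5029]
ee_rot: [[0.979, 0.203, 0.003], [0.203, -0.979, 0.005], [0.004, -0.004, -1.0]]
wrist_force: [0.7, 0.9, 0.4]
gripper_width: 0.589
gripper_force: 0.0
goal tcp [0.34 0.   0.47] shift mm [-36.8 325.8  31.4] turn [-0.2 29.8 -0.4]
```

```bash
python3 -m creep '[[0.15,-37,326,30,0,30,0],[0.15,-37,326,30,0,30,0],[0.15,-37,326,30,0,30,0],[0.15,-37,326,30,0,30,0],[0.15,-37,326,30,0,30,0],[0.15,-37,326,30,0,30,0],[0.15,-37,326,30,0,30,0],[0.15,-37,326,30,0,30,0]]'; python3 - <<'E'
from h import *
goal(tip=(.40,-.083,.25),tilt=40)
goal(tip=(.415,-.080,.10),tilt=40)
E
```

```text
time_s: 2.13
tcp_pos: [0.3391, 0.0013, 0.4695]
ee_rot: [[0.847, 0.207, 0.49], [0.179, -0.978, 0.104], [0.501, -0.0, -0.865]]
wrist_force: [0.4, 0.3, -0.2]
gripper_width: 0.576
gripper_force: 0.0
goal tcp [ 0.285 -0.107  0.39 ] shift mm [-104.9   95.2   31.5] turn [ 0.   9.9 -0. ]
goal tcp [ 0.3   -0.104  0.24 ] shift mm [-166.9   95.4  169. ] turn [ 0.   9.9 -0. ]
```

```bash
python3 -m creep '[[0.15,-105,95,31,0,10,0],[0.15,-105,95,31,0,10,0],[0.15,-105,95,31,0,10,0],[0.15,-105,95,31,0,10,0],[0.15,-167,95,169,0,10,0],[0.15,-167,95,169,0,10,0],[0.15,-167,95,169,0,10,0],[0.15,-167,95,169,0,10,0]]'; python3 - <<'E'
from h import *
s=r.sense();print(s["joints"])
goal(tip=(.415,-.080,.06),tilt=40)
pic,d,P=cloud("wrist");cv2.imwrite("pics/w1.png",pic[...,::-1])
q=P[(d>0)&(np.hypot(P[...,0]-.49,P[...,1]+.064)<.05)&(P[...,2]>.022)&(P[...,2]<.036)]
print(len(q),q.mean(0) if len(q) else 0)
E
```

```text
time_s: 2.8
tcp_pos: [0.2953, -0.1076, 0.2962]
ee_rot: [[0.755, 0.21, 0.621], [0.159, -0.978, 0.136], [0.636, -0.004, -0.772]]
wrist_force: [-0.2, -0.6, -0.6]
gripper_width: 0.578
gripper_force: 0.0
[  5.45265925  -6.78084309 -48.09662255 -25.12836169 -10.37165062
 119.76546455]
goal tcp [ 0.3   -0.104  0.2  ] shift mm [-57.   -1.7  78.2] turn [-0.2  0.5 -0.1]
253 [ 0.46373509 -0.06753807  0.0290668 ]
```

View pics/w1.png

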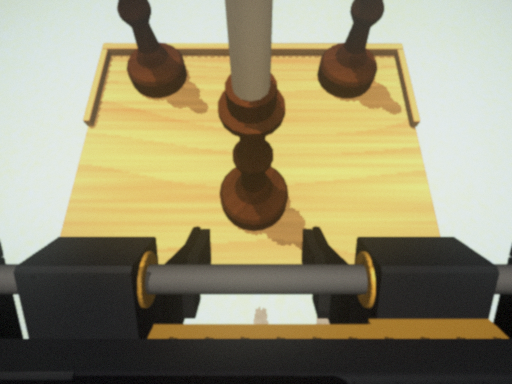

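```bash
python3 - <<'E'
from h import *
goal(tip=(.41,-.080,.10),tilt=30)
goal(tip=(.426,-.077,.05),tilt=30)
E
```

```text
goal tcp [ 0.321 -0.099  0.258] shift mm [-2.8 -2.7 45.2] turn [-0.3 -9.3 -0.3]
goal tcp [ 0.337 -0.096  0.208] shift mm [-21.8  -1.9  94.2] turn [-0.3 -9.3 -0.3]
```

```bash
python3 -m creep '[[-0.05,-3,-3,45,0,-9,0],[-0.05,-3,-3,45,0,-9,0],[-0.05,-3,-3,45,0,-9,0],[-0.05,-3,-3,45,0,-9,0]]'; python3 - <<'E'
from h import *
s=r.sense();print(s["joints"])
goal(tip=(.426,-.077,.06),tilt=30)
goal(tip=(.426,-.077,.029),tilt=30)
E
```

```text
time_s: 3.18
tcp_pos: [0.3217, -0.1033, 0.2619]
ee_rot: [[0.842, 0.214, 0.495], [0.179, -0.977, 0.117], [0.508, -0.009, -0.861]]
wrist_force: [-0.6, -0.2, -0.3]
gripper_width: 0.482
gripper_force: 0.0
[  7.96824195   1.12258873 -49.65762011 -17.08959402  -9.17859053
 110.37875536]
goal tcp [ 0.337 -0.096  0.218] shift mm [-8.3 -3.5 46.4] turn [-0.6 -0.5  0. ]
goal tcp [ 0.337 -0.096  0.187] shift mm [-24.1  -3.3  73.1] turn [-0.6 -0.5  0. ]
```

```bash
python3 - <<'E'
from h import *
goal(tip=(.418,-.079,.09),tilt=23)
E
python3 -m creep '[[-0.05,0,0,0,-0.6,-7,0],[-0.05,20,-4,10,-0.6,-7,0],[-0.05,20,-4,10,-0.6,-7,0],[-0.05,20,-4,10,-0.6,-7,0]]'; python3 - <<'E'
from h import *
s=r.sense();print(s["joints"])
goal(tip=(.424,-.078,.06),tilt=23)
goal(tip=(.424,-.078,.030),tilt=23)
E
```

```text
goal tcp [ 0.348 -0.094  0.258] shift mm [22.  -3.6 17.9] turn [-0.6 -7.5  0.1]
time_s: 3.52
tcp_pos: [0.3423, -0.0947, 0.2655]
ee_rot: [[0.894, 0.209, 0.397], [0.191, -0.978, 0.085], [0.406, -0.0, -0.914]]
wrist_force: [-0.5, -0.2, -0.7]
gripper_width: 0.476
gripper_force: 0.0
[ 11.09625639   2.61391751 -51.69425405  -2.0064631  -11.76308702
  92.85436128]
goal tcp [ 0.354 -0.093  0.228] shift mm [-4.2  0.7 39.5] turn [-0.  -0.9  0.1]
goal tcp [ 0.354 -0.093  0.198] shift mm [-16.4   0.7  66.9] turn [-0.  -0.9  0.1]
```

```bash
python3 - <<'E'
from h import *
goal(tip=(.422,-.078,.06),tilt=19)
goal(tip=(.422,-.078,.030),tilt=18)
E
python3 -m creep '[[-0.05,8,0,26,0,-5,0],[-0.05,8,0,26,0,-5,0],[-0.05,8,0,26,0,-5,0]]'; python3 - <<'E'
from h import *
s=r.sense();print(s["joints"])
goal(tip=(.424,-.078,.030),tilt=18)
E
```

```text
goal tcp [ 0.364 -0.09   0.232] shift mm [ 6.7  0.3 39.3] turn [-0.  -4.9  0.1]
goal tcp [ 0.367 -0.09   0.203] shift mm [-2.3  0.3 67. ] turn [-0.  -5.9  0.1]
time_s: 3.77
tcp_pos: [0.3597, -0.0914, 0.2434]
ee_rot: [[0.927, 0.207, 0.313], [0.196, -0.978, 0.067], [0.32, -0.001, -0.947]]
wrist_force: [-0.3, -0.3, -0.3]
gripper_width: 0.475
gripper_force: 0.0
[ 11.12568776   7.60461251 -50.3346218   -1.33997471 -13.38678531
  92.08417601]
goal tcp [ 0.369 -0.09   0.203] shift mm [-3.9  0.3 41. ] turn [-0.  -0.7 -0. ]
```

```bash
python3 -m creep '[[-0.05,-2,0,20,0,-0.7,0],[-0.05,-4,0,38,0,-0.7,0],[-0.05,-4,0,41,0,-0.7,0],[-0.05,-4,0,41,0,-0.7,0],[-0.05,-4,0,41,0,-0.7,0]]'; python3 - <<'E'
from h import *
s=r.sense();print(s["joints"]); print("tip",np.array(s["tcp_pos"])+r.nose_length*np.array(s["ee_rot"])[:,2])
pic,d,P=cloud("wrist");cv2.imwrite("pics/w2.png",pic[...,::-1])
goal(tip=(.446,-.073,.029),tilt=21)
E
```

```text
time_s: 4.18
tcp_pos: [0.3704, -0.0931, 0.207]
ee_rot: [[0.931, 0.21, 0.299], [0.197, -0.978, 0.072], [0.308, -0.008, -0.951]]
wrist_force: [-0.5, 0.1, 0.7]
gripper_width: 0.475
gripper_force: 0.0
[ 10.08629927  13.79620264 -49.18197302  -6.51011237  -9.17801988
  98.21412559]
tip [ 0.42498037 -0.08003708  0.03364103]
goal tcp [ 0.382 -0.087  0.199] shift mm [ 9.8 -3.8 11.5] turn [-0.5  3.1 -0. ]
```

View pics/w2.png

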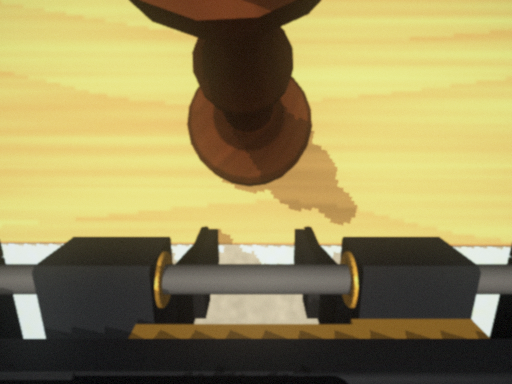

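```bash
python3 - <<'E'
from h import *
goal(tip=(.445,-.0735,.031),tilt=18)
goal(tip=(.445,-.0735,.031),tilt=20)
E
python3 -m creep '[[-0.05,10,-2,3,0,0,0],[-0.05,18,-3,9,-0.5,0,0],[-0.05,18,-3,9,-0.5,0,0],[-0.05,18,-3,9,-0.5,0,0]]'; python3 - <<'E'
from h import *
s=r.sense();print(s["joints"],s["ee_rot"][:,2],s["wrist_force"]); print("tip",np.array(s["tcp_pos"])+r.nose_length*np.array(s["ee_rot"])[:,2])
goal(tip=(.455,-.072,.030),tilt=20)
E
```

```text
goal tcp [ 0.39  -0.085  0.204] shift mm [18.9 -3.5  9. ] turn [-0.5  0.1 -0. ]
goal tcp [ 0.384 -0.086  0.202] shift mm [12.6 -3.5  9.2] turn [-0.5  2.1 -0. ]
time_s: 4.57
tcp_pos: [0.3914, -0.0875, 0.2046]
ee_rot: [[0.932, 0.21, 0.296], [0.199, -0.978, 0.067], [0.303, -0.004, -0.953]]
wrist_force: [0.3, -0.5, -0.5]
gripper_width: 0.477
gripper_force: 0.0
[ 10.57654657  15.5425597  -47.64238814  -4.2847219   -9.19352756
  95.61863101] [ 0.29578554  0.0673726  -0.95287557] [ 0.26287882 -0.46851134 -0.46668099]
tip [ 0.44526388 -0.07524584  0.03099381]
goal tcp [ 0.394 -0.085  0.201] shift mm [ 2.  -1.9  4.2] turn [-0.3  2.3  0. ]
```

```bash
python3 -m creep '[[-0.4,0,-1,0,0,0,0],[-0.4,0,-2,0,0,0,0],[-0.4,0,-2,0,0,0,0],[-0.4,2.9,-2,0.9,0,0,0],[-0.4,5.7,-2,1.8,0,0,0],[-0.4,8.6,-2,2.7,0,0,0],[-0.4,11.4,-2,3.6,0,0,0],[-0.4,14.3,-2,4.5,0,0,0]]'; cat >> h.py <<'E'
from scipy.optimize import least_squares
xd=np.array([.979,.2036]);yd=np.array([-.2036,.979]);gap=np.array([.6515,-.0255])
def where():
    s=r.sense();tip=np.array(s["tcp_pos"])+r.nose_length*np.array(s["ee_rot"])[:,2]
    print("j5 %.1f zt %s F %s tip %s"%(s["joints"][4],np.round(s["ee_rot"][:,2],3),np.round(s["wrist_force"],1),tip.round(4)))
    d=tip[:2]-gap; print("tip rel gap xd,yd mm",np.round([d@xd*1e3,d@yd*1e3],1))
    for c in ["scene"]:
        pic,dd,P=cloud(c); h=least_squares; x0=tip[:2]+.04*xd
        for z0,z1,R in [(.024,.036,.034),(.19,.28,.011)]:
            q=P[(dd>0)&(np.hypot(P[...,0]-x0[0],P[...,1]-x0[1])<.04)&(P[...,2]>z0)&(P[...,2]<z1)]
            if len(q)<20: continue
            f=h(lambda x:np.hypot(*(q[:,:2]-x).T)-R,x0,loss="soft_l1",f_scale=.002)
            d=f.x-gap;print(c,z0,len(q),f.x.round(4),"rel gap",np.round([d@xd*1e3,d@yd*1e3],1))
    return pic
E
python3 - <<'E'
from h import *
where()
pic,d,P=cloud("wrist");cv2.imwrite("pics/w3.png",pic[...,::-1])
E
```

```text
time_s: 5.23
tcp_pos: [0.4041, -0.0829, 0.2041]
ee_rot: [[0.933, 0.209, 0.292], [0.198, -0.978, 0.067], [0.299, -0.005, -0.954]]
wrist_force: [-3.6, -0.4, 3.3]
gripper_width: 0.3
gripper_force: 2.1
j5 -9.7 zt [ 0.292  0.067 -0.954] F [-3.6 -0.4  3.3] tip [ 0.4572 -0.0707  0.0303]
tip rel gap xd,yd mm [-199.4   -4.7]
scene 0.024 82 [ 0.4951 -0.0635] rel gap [-160.8   -5.3]
scene 0.19 304 [ 0.4943 -0.0639] rel gap [-161.8   -5.5]
```

View pics/w3.png

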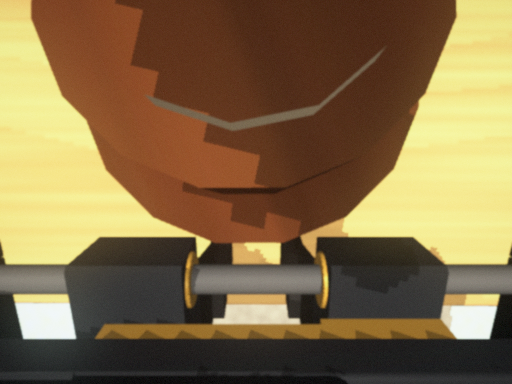

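```bash
python3 -m creep '[[-0.4,2.9,-0.1,2,0,0,0],[-0.4,6.5,-0.3,3.5,0,0,0],[-0.4,10.6,-0.4,5.9,0,0,0],[-0.4,14.4,-0.5,7.2,0,0,0],[-0.4,18.2,-0.7,8.4,0,0,0],[-0.4,22,-0.8,9.6,0,0,0],[-0.4,25.8,-0.9,10.8,0,0,0],[-0.4,29.6,-1,12,0,0,0]]'; python3 - <<'E'
from h import *
where()
E
```

```text
time_s: 6.0
tcp_pos: [0.4364, -0.0749, 0.202]
ee_rot: [[0.932, 0.209, 0.295], [0.198, -0.978, 0.067], [0.303, -0.004, -0.953]]
wrist_force: [-2.3, -0.1, 1.7]
gripper_width: 0.295
gripper_force: 1.6
j5 -10.7 zt [ 0.295  0.067 -0.953] F [-2.3 -0.1  1.7] tip [ 0.4902 -0.0627  0.0284]
tip rel gap xd,yd mm [-165.5   -3.5]
scene 0.024 85 [ 0.5283 -0.0558] rel gap [-126.8   -4.6]
scene 0.19 310 [ 0.5274 -0.0562] rel gap [-127.8   -4.8]
```

```bash
python3 -m creep '[[-0.4,3.8,-0.1,1.3,0,0,0],[-0.4,7.8,-0.3,2.6,0,0,0],[-0.4,11.8,-0.5,3.8,0,0,0],[-0.4,15.8,-0.7,5.1,0,0,0],[-0.4,20,-0.9,6.4,0,0,0],[-0.4,24.2,-1.1,7.7,0,0,0],[-0.4,28.4,-1.3,9,0,0,0],[-0.4,32.4,-1.5,10.3,0,0,0]]' && python3 -m creep '[[-0.4,3.8,-0.1,1.3,0,0,0],[-0.4,7.8,-0.3,2.6,0,0,0],[-0.4,11.8,-0.5,3.8,0,0,0],[-0.4,15.8,-0.7,5.1,0,0,0],[-0.4,20,-0.9,6.4,0,0,0],[-0.4,24.2,-1.1,7.7,0,0,0],[-0.4,28.4,-1.3,9,0,0,0],[-0.4,32.4,-1.5,10.3,0,0,0]]'; python3 - <<'E'
from h import *
pic=where();cv2.imwrite("pics/s2.png",pic[100:330,120:420][...,::-1])
E
```

```text
time_s: 6.72
tcp_pos: [0.4693, -0.0663, 0.202]
ee_rot: [[0.932, 0.209, 0.295], [0.198, -0.978, 0.067], [0.303, -0.004, -0.953]]
wrist_force: [-2.7, -0.4, 0.6]
gripper_width: 0.3
gripper_force: 1.4
time_s: 7.38
tcp_pos: [0.5022, -0.0578, 0.202]
ee_rot: [[0.932, 0.209, 0.295], [0.198, -0.978, 0.067], [0.303, -0.004, -0.953]]
wrist_force: [-1.6, -0.8, -0.1]
gripper_width: 0.299
gripper_force: 1.4
j5 -14.4 zt [ 0.295  0.067 -0.953] F [-1.6 -0.8 -0.1] tip [ 0.556  -0.0455  0.0284]
tip rel gap xd,yd mm [-97.5  -0.2]
scene 0.024 93 [ 0.5941 -0.0386] rel gap [-58.8  -1.2]
scene 0.19 338 [ 0.593  -0.0388] rel gap [-59.9  -1.1]
```

View pics/s2.png

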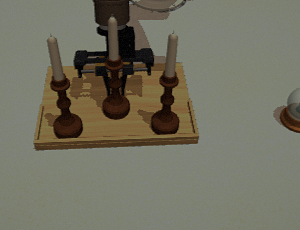

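```bash
python3 - <<'E'
from h import *
t=gap-.0655*xd+0*yd; goal(tip=(t[0],t[1],.0285),tilt=21.5)
t=gap-.0835*xd-.0001*yd; goal(tip=(t[0],t[1],.0285),tilt=19.5)
E
```

```text
goal tcp [ 0.522 -0.053  0.198] shift mm [17.3 -0.7  9.9] turn [-0.2  3.8  0. ]
goal tcp [ 0.51  -0.055  0.2  ] shift mm [ 6.6 -0.7  4.1] turn [-0.2  1.8  0. ]
```

```bash
python3 -m creep '[[-0.4,2.2,-0.2,1.2,0,0.5,0],[-0.4,4.4,-0.4,2.5,0,1,0],[-0.4,6.6,-0.6,3.8,0,1.5,0],[-0.4,8.7,-0.8,5,0,1.9,0],[-0.4,10.9,-1,6.2,0,2.4,0],[-0.4,13,-1.1,7.4,0,2.9,0],[-0.4,15.2,-1.2,8.7,0,3.3,0],[-0.4,17.3,-1.2,9.9,0,3.8,0]]'; python3 - <<'E'
from h import *
where()
S=np.load("scene.npz");P=S["P"];d=S["d"]
# rail inner-edge estimate from the top view: rail-height points in display axes
T=np.load("top.npz")
for n,D in (("scene",S),("top",T)):
    P=D["P"];q=P[(D["d"]>0)&(P[...,2]>.0265)&(P[...,2]<.033)]
    e=(q[:,:2]-gap)@np.c_[xd,yd]*1e3; e=e[(abs(e[:,1])<70)&(e[:,0]>15)&(e[:,0]<70)]
    print(n,len(e),np.percentile(e[:,0],[0,5,25,50,75,95,100]).round(1))
E
```

```text
time_s: 8.1
tcp_pos: [0.5208, -0.0526, 0.1977]
ee_rot: [[0.91, 0.209, 0.357], [0.193, -0.978, 0.08], [0.366, -0.004, -0.931]]
wrist_force: [-1.2, -0.5, -0.2]
gripper_width: 0.297
gripper_force: 0.8
j5 -10.3 zt [ 0.357  0.08  -0.931] F [-1.2 -0.5 -0.2] tip [ 0.5858 -0.0379  0.0281]
tip rel gap xd,yd mm [-66.8   1.2]
scene 0.024 95 [ 0.6237 -0.0309] rel gap [-28.3   0.4]
scene 0.19 358 [ 0.6229 -0.0311] rel gap [-29.2   0.4]
scene 242 [34.3 36.9 39.3 42.  44.8 46.5 48.7]
top 140 [25.3 34.8 36.9 39.3 42.1 44.3 45. ]
```

```bash
python3 -m creep '[[-0.4,2.8,0,1.1,0,0,0],[-0.4,5.6,0,2.2,0,0,0],[-0.4,8.4,0,3.3,0,0,0],[-0.4,11.2,0,4.4,0,0,0],[-0.4,14,0,5.5,0,0,0],[-0.4,16.8,0,6.6,0,0,0],[-0.4,19.6,0,7.7,0,0,0],[-0.4,21.4,0,8.4,0,0,0]]'; python3 - <<'E'
from h import *
where()
E
```

```text
time_s: 8.82
tcp_pos: [0.5435, -0.0477, 0.1978]
ee_rot: [[0.911, 0.209, 0.356], [0.193, -0.978, 0.08], [0.365, -0.004, -0.931]]
wrist_force: [-1.2, 0.1, -1.0]
gripper_width: 0.302
gripper_force: 0.8
j5 -11.8 zt [ 0.356  0.08  -0.931] F [-1.2  0.1 -1. ] tip [ 0.6084 -0.0331  0.0282]
tip rel gap xd,yd mm [-43.7   1.3]
scene 0.024 93 [ 0.6463 -0.026 ] rel gap [-5.2  0.6]
scene 0.19 366 [ 0.6454 -0.0264] rel gap [-6.2  0.4]
```

Now creep in 1 mm steps and watch the force.

```bash
python3 -m creep '[[-0.4,0.9,0,0.4,0,0,0],[-0.4,1.9,0,0.7,0,0,0],[-0.4,2.8,0,1.1,0,0,0],[-0.4,3.3,0,1.3,0,0,0]]'; python3 -m creep '[[-0.4,0.5,0,0.2,0,0,0],[-0.4,0.9,0,0.4,0,0,0]]';  python3 - <<'E'
from h import *
where()
E
```

```text
time_s: 9.2
tcp_pos: [0.5465, -0.0471, 0.1979]
ee_rot: [[0.911, 0.209, 0.356], [0.193, -0.978, 0.08], [0.365, -0.004, -0.931]]
wrist_force: [-3.0, -0.9, -0.1]
gripper_width: 0.301
gripper_force: 0.9
time_s: 9.37
tcp_pos: [0.5474, -0.0469, 0.1978]
ee_rot: [[0.911, 0.209, 0.356], [0.193, -0.978, 0.08], [0.365, -0.004, -0.931]]
wrist_force: [-1.3, -0.2, 0.1]
gripper_width: 0.301
gripper_force: 1.0
j5 -12.1 zt [ 0.356  0.08  -0.931] F [-1.3 -0.2  0.1] tip [ 0.6123 -0.0323  0.0282]
tip rel gap xd,yd mm [-39.8   1.3]
scene 0.024 104 [ 0.6509 -0.025 ] rel gap [-0.4  0.6]
scene 0.19 372 [ 0.6492 -0.0255] rel gap [-2.3  0.4]
```

```bash
python3 -m creep '[[-0.4,0.5,0,0.2,0,0,0],[-0.4,0.9,0,0.4,0,0,0],[-0.4,0.9,0,0.4,0,0,0]]'; python3 -m creep '[[-0.4,0.5,0,0.2,0,0,0],[-0.4,0.9,0,0.4,0,0,0],[-0.4,0.9,0,0.4,0,0,0]]';  python3 - <<'E'
from h import *
where()
E
```

```text
time_s: 9.67
tcp_pos: [0.5485, -0.0467, 0.1978]
ee_rot: [[0.911, 0.209, 0.356], [0.193, -0.978, 0.08], [0.365, -0.004, -0.931]]
wrist_force: [-1.7, -1.2, -0.2]
gripper_width: 0.301
gripper_force: 1.0
time_s: 9.92
tcp_pos: [0.5494, -0.0465, 0.1977]
ee_rot: [[0.911, 0.209, 0.356], [0.193, -0.978, 0.08], [0.365, -0.004, -0.931]]
wrist_force: [-2.1, -0.7, 0.6]
gripper_width: 0.303
gripper_force: 1.1
j5 -12.3 zt [ 0.356  0.08  -0.931] F [-2.1 -0.7  0.6] tip [ 0.6144 -0.0318  0.0281]
tip rel gap xd,yd mm [-37.7   1.3]
scene 0.024 108 [ 0.6533 -0.0246] rel gap [2.  0.6]
scene 0.19 369 [ 0.6513 -0.0251] rel gap [-0.1  0.4]
```

```bash
python3 -m creep '[[-0.4,0.5,0,0.2,0,0,0],[-0.4,0.9,0,0.4,0,0,0],[-0.4,0.9,0,0.4,0,0,0]]'; python3 -m creep '[[-0.4,0.5,0,0.2,0,0,0],[-0.4,0.9,0,0.4,0,0,0],[-0.4,0.9,0,0.4,0,0,0]]';  python3 - <<'E'
from h import *
pic=where();cv2.imwrite("pics/s3.png",cv2.resize(pic[180:300,140:340],(800,480))[...,::-1])
E
```

```text
time_s: 10.22
tcp_pos: [0.5504, -0.0462, 0.1977]
ee_rot: [[0.911, 0.209, 0.356], [0.193, -0.978, 0.08], [0.365, -0.004, -0.931]]
wrist_force: [-2.7, 0.0, 0.8]
gripper_width: 0.297
gripper_force: 1.2
time_s: 10.47
tcp_pos: [0.5508, -0.0462, 0.1975]
ee_rot: [[0.911, 0.209, 0.355], [0.193, -0.978, 0.08], [0.364, -0.004, -0.931]]
wrist_force: [-5.1, -0.6, 3.4]
gripper_width: 0.298
gripper_force: 2.4
j5 -12.4 zt [ 0.355  0.08  -0.931] F [-5.1 -0.6  3.4] tip [ 0.6155 -0.0316  0.0278]
tip rel gap xd,yd mm [-36.5   1.3]
scene 0.024 109 [ 0.6543 -0.0244] rel gap [3.  0.5]
scene 0.19 369 [ 0.6522 -0.0249] rel gap [0.8 0.4]
```

View pics/s3.png

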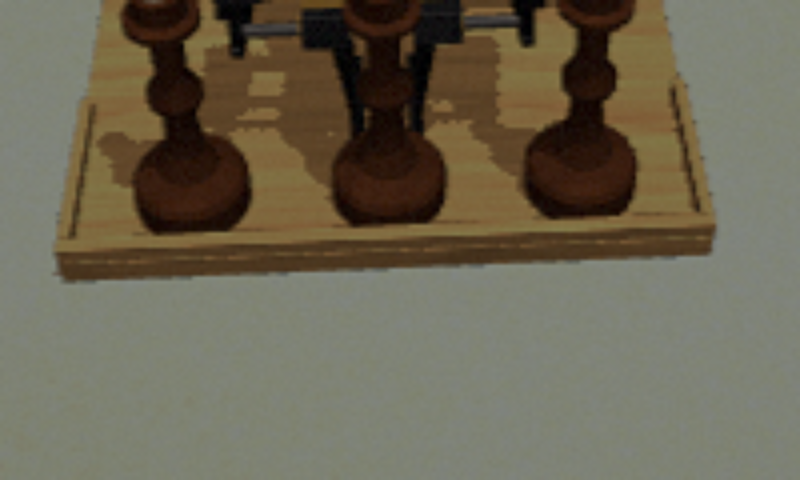

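The image shows the foot (390,220) against the rail and in line with the others. The force has risen to 5 N with the tip stalled, so it is touching the rail and I'm backing off.

```bash
python3 -m creep '[[-0.4,-1,0,-0.4,0,0,0],[-0.4,-3,0,-1.2,0,0,0],[-0.4,-7,0,-2.8,0,0,0],[-0.4,-13,0,-5,0,0,0],[-0.4,-20,0,-8,0,0,0],[-0.4,-28,0,-11,0,0,0],[-0.4,-37,0,-14.5,0,0,0],[-0.4,-37,0,-14.5,0,0,0]]'; python3 - <<'E'
from h import *
pic=vision.capture("scene")[0]; _,d,P=cloud("scene")
for n,x0 in (("c",gap),("l",(.628,.088)),("r",(.675,-.138))):
    q=P[(d>0)&(np.hypot(P[...,0]-x0[0],P[...,1]-x0[1])<.03)&(P[...,2]>.19)&(P[...,2]<.28)]
    f=least_squares(lambda x:np.hypot(*(q[:,:2]-x).T)-.011,x0,loss="soft_l1",f_scale=.002);e=f.x-gap
    print(n,f.x.round(4),np.round([e@xd*1e3,e@yd*1e3],1))
print(r.sense()["wrist_force"])
E
```

```text
time_s: 11.18
tcp_pos: [0.51, -0.0549, 0.1973]
ee_rot: [[0.912, 0.208, 0.354], [0.192, -0.978, 0.08], [0.363, -0.005, -0.932]]
wrist_force: [-0.8, 0.6, -0.8]
gripper_width: 0.305
gripper_force: 0.0
c [ 0.6522 -0.0248] [0.8 0.5]
l [0.6274 0.0869] [ -0.7 114.9]
r [ 0.6745 -0.1387] [  -0.5 -115.5]
[ 0.62721453 -0.87133568 -0.60718104]
```

The candlestick is centred to within 1 mm and against the rail. The neighbours haven't moved, and the robot is clear.

```bash
python3 -c "
from station import r
print(r.finish_job())"
```

```text
the job is handed in; nothing more can be done
None
```

The candlestick now stands upright against the front rail, measured within about 1 mm of the middle between its neighbours. The neighbours measure as unmoved, the arm never went near the lantern or snow globe (not re-measured), and the job is handed in, though no verdict came back.

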